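# Show the cook what to weigh

### The job

Switch on the kitchen scale by pressing its round button gently all the way down and letting it come up. Then show the cook what to weigh: with the fingertips pointing down, hold them two or three centimetres above the knob of the middle-sized of the three canisters for two seconds without touching it, then point in the same way at the middle of the scale's round steel pan for two seconds and finish still pointing there. Only point: touch no canister, do not touch the pan, do not point at the other two canisters, and leave the mug and the pepper mill where they stand.

Things in the scene. Friction and masses are not known exactly. Their poses are not given: they have to be found in the camera images.
- canister_large: White glazed pot with a flat wooden lid and a small wooden lid knob in the middle (lid and pot are one piece), the largest of three. Pot 110 mm in diameter, 148 mm high to the top of the lid, 170 mm to the top of the knob (knob 26 mm wide). Loose, about 0.75 kg, upright. Origin: centre of the underside; z up.
- canister_medium: White glazed pot with a flat wooden lid and a small wooden lid knob in the middle (lid and pot are one piece), the middle-sized of three, the one to point at. Pot 95 mm in diameter, 118 mm high to the top of the lid, 140 mm to the top of the knob (knob 26 mm wide). Loose, about 0.55 kg, upright. Origin: centre of the underside; z up.
- canister_small: White glazed pot with a flat wooden lid and a small wooden lid knob in the middle (lid and pot are one piece), the smallest of three. Pot 80 mm in diameter, 88 mm high to the top of the lid, 110 mm to the top of the knob (knob 26 mm wide). Loose, about 0.4 kg, upright. Origin: centre of the underside; z up.
- canister_medium_top (a point): Centre of the top of the middle-sized canister's knob, 140 mm above its underside.
- canister_large_top (a point): Centre of the top of the largest canister's knob, 170 mm above its underside.
- canister_small_top (a point): Centre of the top of the smallest canister's knob, 110 mm above its underside.
- scale: Kitchen scale, firmly fixed to the worktop: flat white body 240 mm (its x) by 160 mm (its y), 22 mm high, a round steel pan on its far half, a dark display window (centred 28 mm to its +y) and a round grey button on its near end. Origin: centre of the underside; x runs from the button end to the pan end, y to the left, z up.
- pan: The scale's round steel pan, 140 mm in diameter, its top 34 mm above the worktop, centred 40 mm along the scale's x from the scale's origin; it does not move. Origin: centre of its foot, 12 mm below its top.
- pan_center (a point): Centre of the pan's top surface, 34 mm above the worktop.
- tare (a joint): The scale's button: 0 = up, grows as pressed, 0.006 m = fully down. A spring returns it; fully down takes about 5 N.
- tare_top (a point): Centre of the button's top face (moves with it); 44 mm above the worktop when up, standing 10 mm out of a fixed grey collar 44 mm in diameter. The button is 28 mm in diameter, pressed straight down, 88 mm from the scale's origin towards its -x end and 45 mm to its -y side.
- mug: White ceramic mug, 80 mm in diameter, 92 mm high, with a handle; loose bystander. Origin: centre of the underside; the handle is at its +y.
- pepper_mill: Dark wooden pepper mill, 52 mm in diameter, 178 mm high; loose bystander. Origin: centre of the underside; z up.

How it is judged (in metres and radians):
On the way, in this order (a step that is already met when the one before it is completed fails the run):
1. the scale's button is pressed down by the fingers (value of joint tare above 0.0045 m and contact force between the fingers and tare above 0.5 N), for 0.05 s.
2. button up again; the tool points down just above the knob of the middle-sized canister, for 1.5 s (horizontal distance between the grasp point and canister_medium_top below 0.025 m and z of the grasp point in the frame of canister_medium_top between 0.022 and 0.075 m and angle between the grasp point's own z axis and vertical above 2.35 rad and value of joint tare below 0.0015 m), for 1.5 s.
3. the tool points down just above the middle of the pan, for 1 s (horizontal distance between the grasp point and pan_center below 0.035 m and z of the grasp point in the frame of pan_center between 0.022 and 0.085 m and angle between the grasp point's own z axis and vertical above 2.35 rad and value of joint tare below 0.0015 m), for 1 s.
At the end, for the whole second after the job is handed in: The tool still points down at the pan: TCP within 35 mm of its centre seen from above, 22 to 85 mm above its top; button up; canisters within 8 mm, mug and mill within 15 mm of their starts, upright, at rest. (At the canister: TCP within 25 mm of the knob axis, 22 to 75 mm above its top.) (all of step 3 and distance of each of canister_large, canister_medium, canister_small from where it was at the start of the episode below 0.008 m and distance of each of mug, pepper_mill from where it was at the start of the episode below 0.015 m and angle between each of canister_large, canister_medium, canister_small, mug, pepper_mill's own z axis and vertical below 0.1 rad and linear speed of each of canister_large, canister_medium, canister_small, mug, pepper_mill below 0.02 m/s); the robot touches nothing.
It fails at once if a canister is touched (contact force between any of the fingers, the arm and canister_large above 0.5 N or contact force between any of the fingers, the arm and canister_medium above 0.5 N or contact force between any of the fingers, the arm and canister_small above 0.5 N).
It fails at once if the pan is touched (contact force between any of the fingers, the arm and pan above 0.5 N).
It fails at once if the tool points closely at a wrong canister (TCP within 20 mm of its knob's axis and less than 70 mm above its top) ((horizontal distance between the grasp point and canister_large_top below 0.02 m and z of the grasp point in the frame of canister_large_top between 0 and 0.07 m) or (horizontal distance between the grasp point and canister_small_top below 0.02 m and z of the grasp point in the frame of canister_small_top between 0 and 0.07 m)).
It fails at once if the scale is pushed harder than 30 N (contact force between any of the fingers, the arm and scale above 30 N).
It fails at once if the mug or the pepper mill is moved by more than 15 mm (distance of any of mug, pepper_mill from where it was at the start of the episode above 0.015 m).
It also fails if it takes over 69 s, if anything falls off the work surface, if the arm or the gripper's body presses on something with over 40 N, if the wrist force passes 120 N, or if a joint passes its speed limit or range.

### The arm

A 7-joint arm with a two-finger parallel gripper is mounted at the origin on the work surface. World frame = base frame: x ahead of the robot, y to its left, z up, the work surface at z = 0. Lengths are in m, angles in degrees, forces in N, time in s.
With the tool pointing down it reaches from about 0.425 to 0.875 m from the base axis. Payload 4.7 kg.
Tool frame: the origin (TCP) lies between the finger pads, 19 mm behind the fingertips; this is the grasp point; z points along the fingers, y is the line along which they close (so a half turn about z gives the same grasp; the last joint's range is limited). The gripper opens to 87 mm and grips with 3 to 60 N. Pads are 19 mm wide; open, the fingers measure 117 mm over their backs; the gripper's body (75 mm by 190 mm) begins 51 mm behind the grasp point.
Start: joints at [-73.447, 18.392, -4.016, 83.108, 1.295, 78.541, -3.26], TCP at [0.176, 0.626, 0.241] pointing down, gripper open.
Joint ranges: [-163.93, 163.93], [-17.29, 119.83], [-79.2, 71.16], [3.27, 140.29], [-89.18, 269.18], [5.43, 117.66], [-154.24, 154.24]. Speed limits (degrees/s): [147.25, 147.25, 180, 180, 180, 180, 180].

### API

Orientations are given as [roll, pitch, yaw] about the fixed x, y, z axes, in that order (R = Rz(yaw) Ry(pitch) Rx(roll)).
In Python, from cell import env, read_camera gives the robot as it stands.
- The arm moves only by the shell command python3 -m jog 'ROWS' [FORCE]. ROWS is JSON, a list of rows, each a list of 5 numbers: the opening, from 0 (shut) to 1 (fully open), then the shift along the tool's x, y, z each as a share of 0.02 m, from -1 to 1, then the turn about the tool's z as a share of 45 degrees, from -1 to 1. In form: [[gripper, x, y, z, yaw], ...]. A call has 1 to 12 rows; each row shifts and turns the commanded pose from where the row before left it, along the tool's axes as they then stand; what a row does not reach is not made up. A row lasts 1/12 s, in which the tool goes at most 41.7 mm and 7.16 degrees, less where a joint would pass 70% of its speed; a pose out of reach is approached as far as the arm can. A call with a number of a shift or a turn outside -1 to 1 is refused whole. A call with a gripper value outside its range is refused whole. The fingers move at their own pace and stop on an object; FORCE is the grip in N (left out, the last holds). Time passes only in rows, so rows that do not move let the fingers close. It gives the time, the measured TCP pose, the force, the opening and the grip force at its end, in the units of the state.
- env.get_obs(): the state, without advancing time (a new reading comes with each control period).
- read_camera(name): name is "side" or "top"; returns a dict with "color" (400x640x3 uint8, red, green, blue), "range_z" (400x640 float32, m along the optical axis (not along the pixel's ray), 0 where there is no reading), "mtx" (3x3 intrinsics, pixels), "world_from_camera" (4x4, takes a point from camera to world coordinates). Camera axes: x right, y down, z forward; pixel columns grow to the right and rows downward; lengths in m; the calibration is good to about 2 mm. A picture is of the moment at which its call begins.
- env.sign_off(): hands the job in; it is judged then, once.
The state is a dict: "time_s": time; "qpos": joint angles; "joint_velocities": joint speeds; "effort": joint torques, N m; "tool_pos": TCP position; "tool_rot": TCP orientation; "force": force on the tool from outside, world axes, zero at the start; "wrist_torque": the same for the moment, N m; "grip_width": finger opening in m; "grasp_force": force on a finger pad.
Only numpy, scipy, OpenCV 4.12 (cv2) and the standard library are available. Lean on these libraries where they do the work, as an engineer would, in place of code of your own. Each camera call takes 0.05 s, during which the arm holds its last target. There are 200 camera calls.

## Working session

There is one attempt and no reset: what is moved stays moved. The work goes in short steps, Python scripts to look and compute and a shell command to move; the robot and the scene stay as the last step left them, time stands still between calls to the robot, and variables do not carry over. Pictures are saved under pics/ and viewed, at most 10 in all, crops included, and the job is handed in when it is done.

```bash
mkdir -p pics; python3 - <<'E'
from cell import env, read_camera
import cv2,numpy as np
o=env.get_obs(); print(o['time_s'],o['tool_pos'],o['tool_rot'],o['grip_width'],o['force'])
for n in('top','side'):
    c=read_camera(n); cv2.imwrite(f'pics/{n}0.png',c['color'][:,:,::-1]); np.savez(f'{n}0.npz',**c)
    print(n,c['mtx'].round(1).tolist(),c['world_from_camera'].round(3).tolist())
E
```

```text
0.0 [0.17628259 0.62510095 0.24016059] [-1.79891312e+02  7.20629098e-03  1.64258197e+02] 0.08703470381631072 [-0.10487262  0.37991423  0.74802493]
top [[395.8, 0.0, 326.3], [0.0, 395.8, 196.6], [0.0, 0.0, 1.0]] [[-0.008, -0.991, 0.136, 0.465], [-1.0, 0.009, 0.004, 0.015], [-0.005, -0.136, -0.991, 1.133], [0.0, 0.0, 0.0, 1.0]]
side [[448.2, 0.0, 320.9], [0.0, 448.2, 204.7], [0.0, 0.0, 1.0]] [[-0.999, -0.039, 0.013, 0.57], [-0.039, 0.769, -0.638, 0.724], [0.015, -0.638, -0.77, 0.96], [0.0, 0.0, 0.0, 1.0]]
```

View pics/top0.png

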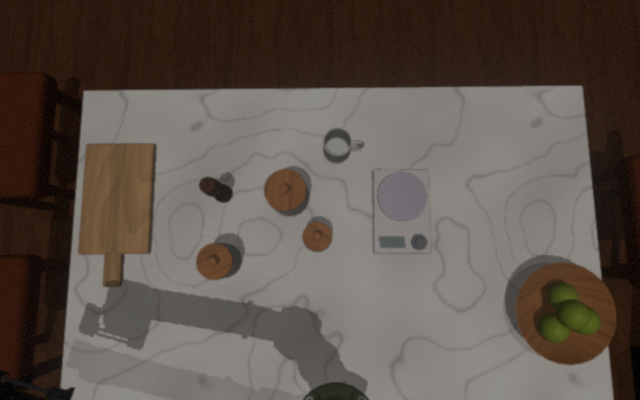

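View pics/side0.png

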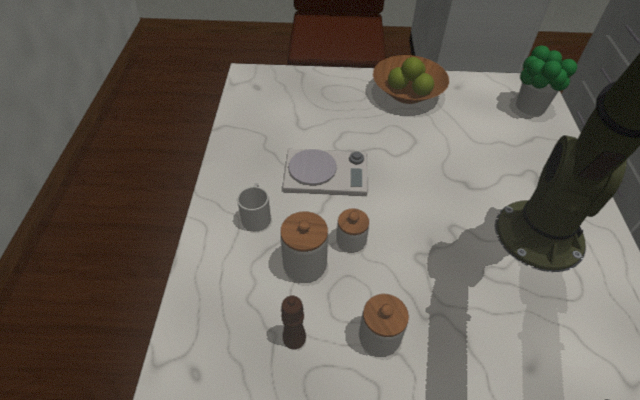

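The top view shows the large canister's knob at about (285,188), the small one's at (317,235) and the medium one's at about (213,261). The pan is at (402,196), the button at (418,241), the mug at (338,146) and the mill at (208,185). The side view shows the knobs at (305,227), (353,215) and (386,310), the pan at (313,167) and the button at (356,157). I'll enlarge crops next.

```bash
python3 - <<'E'
import cv2,numpy as np
t=cv2.imread('pics/top0.png');s=cv2.imread('pics/side0.png')
def g(i,x,y,w=80,h=60,k=5): return cv2.resize(i[y:y+h,x:x+w],None,fx=k,fy=k,interpolation=cv2.INTER_CUBIC)
a=np.vstack([np.hstack([g(t,175,230),g(t,365,190)]),np.hstack([g(s,345,285),g(s,300,135)])])
cv2.imwrite('pics/crop.png',cv2.convertScaleAbs(a,alpha=1.6))
E
```

```text
(no output)
```

View pics/crop.png

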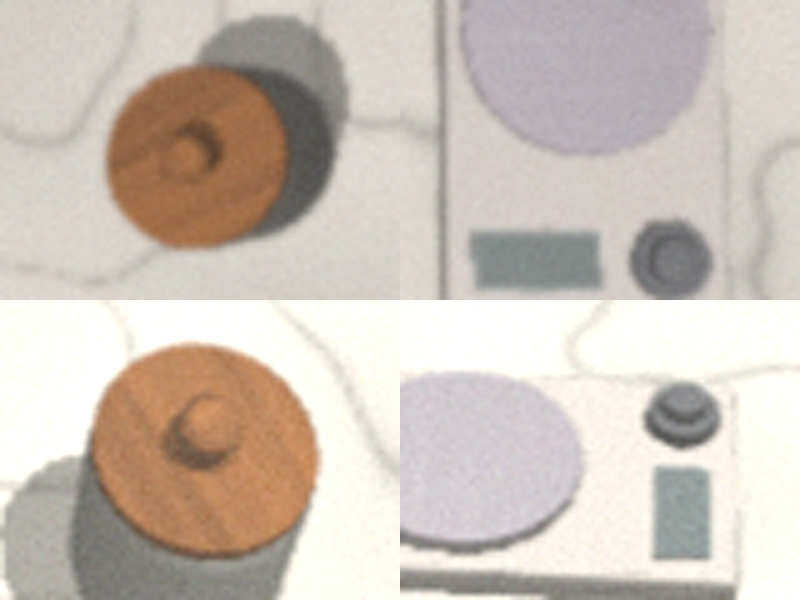

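The crops put the knob of the medium canister at (213,260.4) top and (387.6,309.2) side. The button's top is at (419,241.4) top and (356.8,154.2) side. I'll triangulate these and check them against depth.

```bash
cat > h.py <<'E'
import numpy as np
C={n:dict(np.load(f'{n}0.npz')) for n in('top','side')}
def ray(n,p):
    c=C[n];T=c['world_from_camera'];d=T[:3,:3]@np.linalg.inv(c['mtx'])@[p[0],p[1],1];return T[:3,3],d
def tri(a,b):
    (o1,d1),(o2,d2)=ray('top',a),ray('side',b)
    k=np.linalg.lstsq(np.c_[d1,-d2],o2-o1,rcond=None)[0];p,q=o1+k[0]*d1,o2+k[1]*d2
    return (p+q)/2,np.linalg.norm(p-q)
def dep(n,p):
    o,d=ray(n,p);z=C[n]['range_z'][round(p[1]),round(p[0])];return o+z*d
E
python3 - <<'E'
from h import *
np.set_printoptions(precision=4,suppress=True)
for k,a,b in [('medium',(213,260.4),(387.6,309.2)),('large',(285,188),(305,227)),('small',(317,235),(353,215)),('pan',(402,196),(313,167)),('button',(419,241.4),(356.8,154.2)),('mill',(208,184),(291,299)),('mug',(337,140),(255,195))]:
    p,e=tri(a,b);print(k,p,'gap',round(e,4),'depth',dep('top',a),dep('side',b))
E
```

```text
medium [0.4417 0.3043 0.132 ] gap 0.0044 depth [0.4442 0.3005 0.1441] [0.4408 0.3085 0.1396]
large [0.6196 0.1227 0.1541] gap 0.005 depth [0.6197 0.1208 0.1692] [0.6162 0.1342 0.1688]
small [0.5058 0.0443 0.1049] gap 0.0006 depth [0.5059 0.0441 0.1093] [0.5058 0.0473 0.1086]
pan [ 0.6161 -0.1943  0.0225] gap 0.0025 depth [ 0.6152 -0.1915  0.0382] [ 0.6142 -0.1826  0.0342]
button [ 0.4885 -0.2326  0.0435] gap 0.0007 depth [ 0.4888 -0.2324  0.0447] [ 0.488  -0.234   0.0422]
mill [0.632 0.311 0.17 ] gap 0.0014 depth [0.6315 0.3115 0.1688] [0.632  0.3155 0.1789]
mug [ 0.7556 -0.0102  0.1029] gap 0.0071 depth [ 0.7873 -0.0129  0.0046] [ 0.7618 -0.0486  0.0567]
```

Heights agree with the text to within a few mm. The working points are: knob (0.443,0.303,0.140), pan (0.616,-0.190,0.034) and button (0.488,-0.233,0.044). Next I raise the tool, shut the fingers and travel above everything.

```bash
cat >> h.py <<'E'
def go(t):
    from cell import env
    from scipy.spatial.transform import Rotation as R
    o=env.get_obs();r=R.from_euler('xyz',o['tool_rot'],degrees=True)
    print('t',round(o['time_s'],2),'tcp',np.round(o['tool_pos'],4),'rot',np.round(o['tool_rot'],2),'F',np.round(o['force'],1),'q',np.round(o['qpos'],0),'grip',round(o['grip_width'],4))
    print('units of 0.02:',(r.inv().apply(np.array(t)-o['tool_pos'])/.02).round(3))
E
python3 -m jog '[[0,-0.96,-0.8,-0.2,0],[0,-0.96,-0.8,-0.2,0],[0,-0.96,-0.8,-0.2,0],[0,-0.96,-0.8,-0.2,0],[0,-0.96,-0.8,-0.2,0],[0,-0.96,-0.8,-0.2,0],[0,-0.96,-0.8,-0.2,0],[0,-0.96,-0.8,-0.2,0],[0,-0.96,-0.8,0,0],[0,-0.96,-0.8,0,0],[0,-0.96,-0.8,0,0],[0,-0.96,-0.8,0,0]]' 5
python3 -c "from h import *; go((.443,.23,.27)); go((.488,-.232,.27))"
```

```text
time_s: 1.1
tool_pos: [0.3464, 0.377, 0.2729]
tool_rot: [-180.0, -0.0, 164.3]
force: [0.1, 0.0, -0.4]
grip_width: 0.0149
grasp_force: 0.0
t 1.1 tcp [0.3464 0.377  0.2729] rot [-1.7997e+02 -2.0000e-02  1.6426e+02] F [ 0.1  0.  -0.4] q [-57.   1.   6. 100.  -0.  79.  24.] grip 0.0149
units of 0.02: [-6.641 -5.764  0.147]
t 1.1 tcp [0.3464 0.377  0.2729] rot [-1.7997e+02 -2.0000e-02  1.6426e+02] F [ 0.1  0.  -0.4] q [-57.   1.   6. 100.  -0.  79.  24.] grip 0.0149
units of 0.02: [-15.073 -27.387   0.155]
```

```bash
python3 -m jog '[[0,-0.95,-0.82,0,0],[0,-0.95,-0.82,0,0],[0,-0.95,-0.82,0,0],[0,-0.95,-0.82,0,0],[0,-0.95,-0.82,0,0],[0,-0.95,-0.82,0,0],[0,-0.95,-0.82,0,0],[0,-0.38,-0.98,0,0],[0,-0.38,-0.98,0,0],[0,-0.38,-0.98,0,0],[0,-0.38,-0.98,0,0],[0,-0.38,-0.98,0,0]]'
python3 -m jog '[[0,-0.38,-0.98,0,0],[0,-0.38,-0.98,0,0],[0,-0.38,-0.98,0,0],[0,-0.38,-0.98,0,0],[0,-0.38,-0.98,0,0],[0,-0.38,-0.98,0,0],[0,-0.38,-0.98,0,0],[0,-0.38,-0.98,0,0],[0,-0.38,-0.98,0,0],[0,-0.38,-0.98,0,0],[0,-0.38,-0.98,0,0],[0,-0.38,-0.98,0,0]]'
python3 -c "from h import *; go((.488,-.232,.08))"
```

```text
time_s: 2.1
tool_pos: [0.4526, 0.1259, 0.2729]
tool_rot: [-180.0, -0.0, 164.3]
force: [0.5, 0.6, -0.2]
grip_width: 0.0003
grasp_force: 0.0
time_s: 3.1
tool_pos: [0.4766, -0.125, 0.273]
tool_rot: [180.0, -0.0, 164.3]
force: [-0.0, -0.4, -1.1]
grip_width: 0.0006
grasp_force: 0.0
t 3.1 tcp [ 0.4766 -0.125   0.273 ] rot [ 1.7998e+02 -2.0000e-02  1.6426e+02] F [-0.  -0.4 -1.1] q [-29.  -4.  40. 103.   2.  80.  84.] grip 0.0006
units of 0.02: [-2.006 -4.998  9.647]
```

```bash
python3 -m jog '[[0,-0.4,-1,0,0],[0,-0.4,-1,0,0],[0,-0.4,-1,0.5,0],[0,-0.4,-1,1,0],[0,-0.4,-1,1,0],[0,0,0,1,0],[0,0,0,1,0],[0,0,0,1,0],[0,0,0,1,0],[0,0,0,1,0],[0,0,0,0.7,0],[0,0,0,0,0]]'
python3 - <<'E'
from h import *; go((.488,-.232,.065))
from cell import read_camera; import cv2
c=read_camera('side')['color'][100:220,240:400,::-1];t=read_camera('top')['color'][150:270,350:510,::-1]
cv2.imwrite('pics/b.png',cv2.convertScaleAbs(cv2.resize(np.vstack([c,t]),None,fx=2.5,fy=2.5,interpolation=2),alpha=1.6))
E
```

```text
time_s: 4.1
tool_pos: [0.4858, -0.23, 0.106]
tool_rot: [-180.0, -0.4, 164.3]
force: [-0.8, 0.0, 0.4]
grip_width: 0.0004
grasp_force: 0.0
t 4.1 tcp [ 0.4858 -0.23    0.106 ] rot [-179.98   -0.36  164.26] F [-0.8  0.   0.4] q [-19.  14.  46. 109. -12.  61. 107.] grip 0.0004
units of 0.02: [-0.144 -0.067  2.05 ]
```

View pics/b.png

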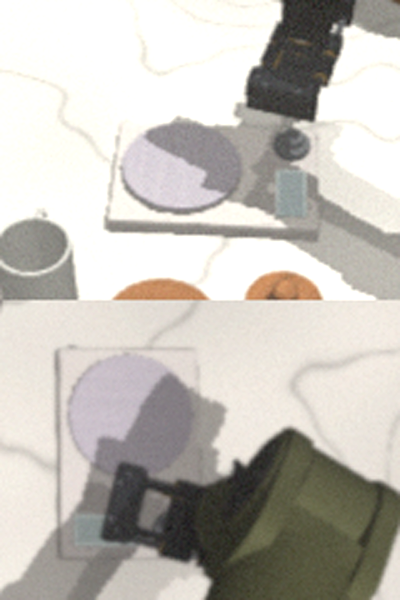

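The side view shows the fingers above and behind the button (button at about (292,145) in the crop), and the pan is clear of them. I correct by about 3 mm and descend to just above the button.

```bash
python3 -m jog '[[0,-0.14,-0.07,0.5,0],[0,0,0,0.5,0],[0,0,0,0.5,0],[0,0,0,0,0],[0,0,0,0,0],[0,0,0,0,0]]'
python3 - <<'E'
from h import *; go((.488,-.232,.057))
from cell import read_camera; import cv2
s=read_camera('side')
for p in [(.488,-.232,.044),(.488,-.232,.057)]:
    q=s['mtx']@(np.linalg.inv(s['world_from_camera'])@[*p,1])[:3];print(q[:2]/q[2])
c=s['color'][120:200,280:400,::-1]
cv2.imwrite('pics/b2.png',cv2.convertScaleAbs(cv2.resize(c,None,fx=5,fy=5,interpolation=2),alpha=1.8))
E
```

```text
time_s: 4.7
tool_pos: [0.4906, -0.2334, 0.0793]
tool_rot: [-180.0, -0.0, 164.2]
force: [-0.4, 1.2, 0.0]
grip_width: 0.0005
grasp_force: 0.0
t 4.7 tcp [ 0.4906 -0.2334  0.0793] rot [-179.99   -0.    164.25] F [-0.4  1.2  0. ] q [-17.  17.  46. 110. -14.  58. 109.] grip 0.0005
units of 0.02: [0.142 0.031 1.113]
[356.86832208 154.22413223]
[357.21179222 150.98634409]
```

View pics/b2.png

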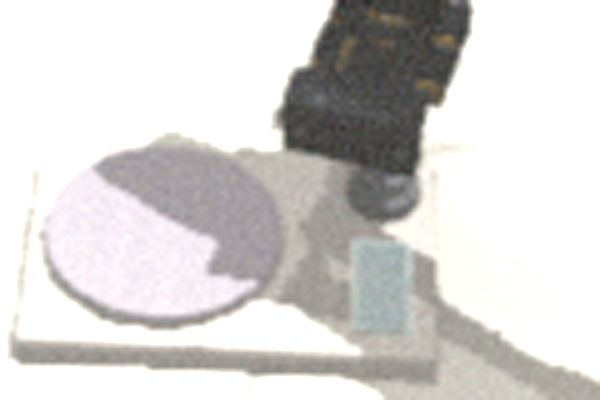

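The dark block at crop (285–415, 70–170) is the gripper's body, which hides the fingertips. The projected button position falls where expected, and the pan is clear. Now I lower in small steps and watch the force.

```bash
python3 -m jog '[[0,0.14,0.03,0.3,0],[0,0,0,0.25,0],[0,0,0,0.1,0],[0,0,0,0.1,0],[0,0,0,0,0],[0,0,0,0,0]]'
python3 -m jog '[[0,0,0,0.1,0],[0,0,0,0,0],[0,0,0,0,0]]'
python3 -m jog '[[0,0,0,0.1,0],[0,0,0,0,0],[0,0,0,0,0]]'
python3 -c "from h import *; go((.488,-.232,.0575))"
```

```text
time_s: 5.25
tool_pos: [0.488, -0.2319, 0.0642]
tool_rot: [-180.0, -0.0, 164.3]
force: [0.0, 0.2, 0.7]
grip_width: -0.0
grasp_force: 0.0
time_s: 5.5
tool_pos: [0.4884, -0.2321, 0.0625]
tool_rot: [-180.0, 0.0, 164.3]
force: [0.4, -0.4, 1.7]
grip_width: 0.0003
grasp_force: 0.8
time_s: 5.75
tool_pos: [0.4884, -0.2321, 0.0605]
tool_rot: [-180.0, 0.0, 164.3]
force: [0.2, -0.0, 3.6]
grip_width: 0.0007
grasp_force: 1.4
t 5.75 tcp [ 0.4884 -0.2321  0.0605] rot [-1.8000e+02  5.0000e-02  1.6425e+02] F [ 0.2 -0.   3.6] q [-16.  19.  45. 111. -16.  56. 110.] grip 0.0007
units of 0.02: [ 0.02  -0.001  0.15 ]
```

The spring contact came at the expected height, so I press on gently.

```bash
python3 -m jog '[[0,0,0,0.1,0],[0,0,0,0,0],[0,0,0,0,0]]'
python3 -m jog '[[0,0,0,0.05,0],[0,0,0,0,0],[0,0,0,0,0]]'
python3 -m jog '[[0,0,0,0.05,0],[0,0,0,0,0],[0,0,0,0,0]]'
```

```text
time_s: 6.0
tool_pos: [0.4884, -0.2321, 0.0585]
tool_rot: [-180.0, 0.0, 164.3]
force: [-0.3, -1.2, 4.5]
grip_width: 0.0003
grasp_force: 2.0
time_s: 6.25
tool_pos: [0.4884, -0.2321, 0.0575]
tool_rot: [-180.0, 0.0, 164.3]
force: [0.5, -1.0, 4.4]
grip_width: 0.0011
grasp_force: 2.3
time_s: 6.5
tool_pos: [0.4884, -0.2321, 0.0571]
tool_rot: [180.0, 0.0, 164.3]
force: [-1.1, 0.5, 10.4]
grip_width: 0.0004
grasp_force: 4.9
```

The force jumped to 10 N, so the button is on its stop. I lift off and travel back at z≈0.27.

```bash
python3 -m jog '[[0,0,0,-0.3,0],[0,0,0,-0.5,0],[0,0,0,-1,0],[0,0,0,-1,0],[0,0,0,-1,0],[0,0,0,-1,0],[0,0,0,-1,0],[0,0,0,-1,0],[0,0,0,-1,0],[0,0,0,-1,0],[0,0,0,-1,0],[0,0,0,-1,0]]'
python3 -c "from h import *; go((.443,.303,.27))"
```

```text
time_s: 7.5
tool_pos: [0.4869, -0.2315, 0.2729]
tool_rot: [180.0, -0.1, 164.2]
force: [0.3, -0.4, 0.0]
grip_width: 0.0006
grasp_force: 0.0
t 7.5 tcp [ 0.4869 -0.2315  0.2729] rot [ 1.7997e+02 -1.2000e-01  1.6425e+02] F [ 0.3 -0.4  0. ] q [-23.   4.  48.  98.  -3.  80. 100.] grip 0.0006
units of 0.02: [ 9.367 25.126  0.174]
```

```bash
python3 -m jog '[[0,0.36,0.97,0,0],[0,0.36,0.97,0,0],[0,0.36,0.97,0,0],[0,0.36,0.97,0,0],[0,0.36,0.97,0,0],[0,0.36,0.97,0,0],[0,0.36,0.97,0,0],[0,0.36,0.97,0,0],[0,0.36,0.97,0,0],[0,0.36,0.97,0,0],[0,0.36,0.97,0,0],[0,0.36,0.97,0,0]]'
python3 -m jog '[[0,0.36,0.97,0,0],[0,0.36,0.97,0,0],[0,0.36,0.97,0,0],[0,0.36,0.97,0,0],[0,0.36,0.97,0,0],[0,0.36,0.97,0,0],[0,0.36,0.97,0,0],[0,0.36,0.97,0,0],[0,0.36,0.97,0,0],[0,0.36,0.97,0,0],[0,0,0,0,0],[0,0,0,0,0]]'
python3 -c "from h import *; go((.443,.303,.184))"
```

```text
time_s: 8.5
tool_pos: [0.4668, 0.0164, 0.2719]
tool_rot: [-180.0, -0.1, 164.3]
force: [0.6, 0.2, 0.6]
grip_width: 0.0002
grasp_force: 0.0
time_s: 9.5
tool_pos: [0.4503, 0.2223, 0.2717]
tool_rot: [-179.9, -0.1, 164.4]
force: [-0.1, -1.0, 0.2]
grip_width: 0.0005
grasp_force: 0.0
t 9.5 tcp [0.4503 0.2223 0.2717] rot [-1.7987e+02 -6.0000e-02  1.6440e+02] F [-0.1 -1.   0.2] q [-48.  -1.  18. 102.   0.  79.  45.] grip 0.0005
units of 0.02: [1.432 3.798 4.376]
```

```bash
python3 -m jog '[[0,0.36,0.95,0,0],[0,0.36,0.95,0,0],[0,0.36,0.95,0,0],[0,0.35,0.95,0,0],[0,0,0,0.8,0],[0,0,0,0.8,0],[0,0,0,0.8,0],[0,0,0,0.8,0],[0,0,0,0.6,0],[0,0,0,0.5,0],[0,0,0,0,0],[0,0,0,0,0]]'
python3 - <<'E'
from h import *; go((.443,.303,.184))
from cell import read_camera; import cv2
c=read_camera('side')['color'][200:380,240:480,::-1]
cv2.imwrite('pics/m.png',cv2.convertScaleAbs(cv2.resize(c,None,fx=3,fy=3,interpolation=2),alpha=1.8))
E
```

```text
time_s: 10.5
tool_pos: [0.4445, 0.3022, 0.1862]
tool_rot: [-180.0, -0.0, 164.2]
force: [0.8, 0.0, 0.6]
grip_width: 0.0007
grasp_force: 0.0
t 10.5 tcp [0.4445 0.3022 0.1862] rot [-1.7996e+02 -1.0000e-02  1.6422e+02] F [0.8 0.  0.6] q [-51.   7.  15. 104.  -2.  70.  39.] grip 0.0007
units of 0.02: [0.082 0.017 0.111]
```

View pics/m.png

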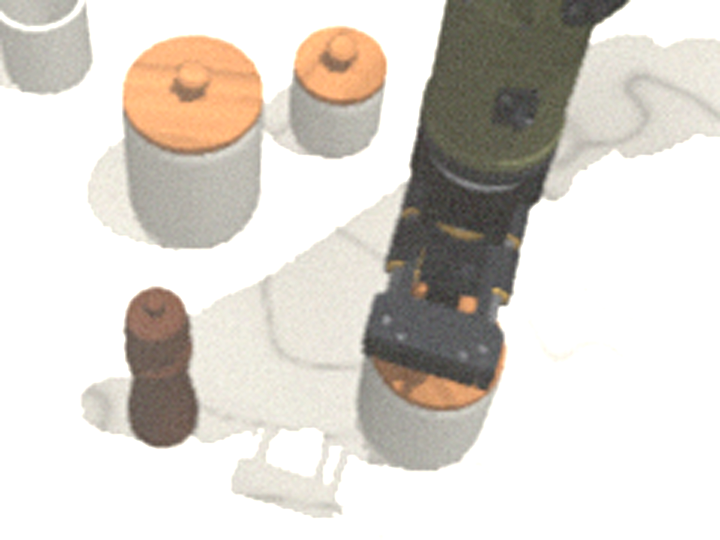

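The gripper is over the medium canister (lid at crop (440,370)). The other canisters and the mill stand untouched. I hold here for over two seconds, then rise.

```bash
python3 -m jog '[[0,0.08,0,0.05,0],[0,0,0,0,0],[0,0,0,0,0],[0,0,0,0,0],[0,0,0,0,0],[0,0,0,0,0],[0,0,0,0,0],[0,0,0,0,0],[0,0,0,0,0],[0,0,0,0,0],[0,0,0,0,0],[0,0,0,0,0]]'
python3 -m jog '[[0,0,0,0,0],[0,0,0,0,0],[0,0,0,0,0],[0,0,0,0,0],[0,0,0,0,0],[0,0,0,0,0],[0,0,0,0,0],[0,0,0,0,0],[0,0,0,0,0],[0,0,0,0,0],[0,0,0,0,0],[0,0,0,0,0]]'
python3 -m jog '[[0,0,0,0,0],[0,0,0,0,0],[0,0,0,0,0],[0,0,0,0,0],[0,0,0,0,0],[0,0,0,-0.8,0],[0,0,0,-0.9,0],[0,0,0,-0.9,0],[0,0,0,-0.9,0],[0,0,0,-0.9,0],[0,0,0,0,0],[0,0,0,0,0]]'
python3 -c "from h import *; go((.443,-.06,.27));go((.616,-.19,.27))"
```

```text
time_s: 11.55
tool_pos: [0.4429, 0.3032, 0.1853]
tool_rot: [180.0, 0.0, 164.3]
force: [1.0, 0.4, -0.1]
grip_width: 0.0003
grasp_force: 0.0
time_s: 12.55
tool_pos: [0.4429, 0.3032, 0.1853]
tool_rot: [180.0, 0.0, 164.3]
force: [-0.0, 0.1, -0.8]
grip_width: 0.0001
grasp_force: 0.0
time_s: 13.55
tool_pos: [0.4434, 0.3035, 0.2741]
tool_rot: [179.9, 0.1, 164.3]
force: [-0.6, -0.4, -0.7]
grip_width: -0.0001
grasp_force: 0.0
t 13.55 tcp [0.4434 0.3035 0.2741] rot [1.7989e+02 7.0000e-02 1.6426e+02] F [-0.6 -0.4 -0.7] q [-52.   3.  15.  97.  -1.  79.  38.] grip -0.0001
units of 0.02: [ -4.914 -17.5     0.178]
t 13.55 tcp [0.4434 0.3035 0.2741] rot [1.7989e+02 7.0000e-02 1.6426e+02] F [-0.6 -0.4 -0.7] q [-52.   3.  15.  97.  -1.  79.  38.] grip -0.0001
units of 0.02: [-15.003 -21.409   0.182]
```

```bash
python3 -m jog '[[0,-0.28,-0.97,0,0],[0,-0.28,-0.97,0,0],[0,-0.28,-0.97,0,0],[0,-0.28,-0.97,0,0],[0,-0.28,-0.97,0,0],[0,-0.28,-0.97,0,0],[0,-0.28,-0.97,0,0],[0,-0.28,-0.97,0,0],[0,-0.28,-0.97,0,0],[0,-0.28,-0.97,0,0],[0,-0.28,-0.97,0,0],[0,-0.28,-0.97,0,0]]'
python3 -m jog '[[0,-0.28,-0.97,0,0],[0,-0.28,-0.97,0,0],[0,-0.28,-0.97,0,0],[0,-0.28,-0.97,0,0],[0,-0.28,-0.97,0,0],[0,-0.28,-0.97,0,0],[0,-0.9,-0.35,0,0],[0,-0.9,-0.35,0,0],[0,-0.9,-0.35,0,0],[0,-0.9,-0.35,0,0],[0,-0.9,-0.35,0,0],[0,0,0,0,0]]'
python3 -c "from h import *; go((.616,-.19,.27))"
```

```text
time_s: 14.55
tool_pos: [0.4436, 0.0598, 0.2718]
tool_rot: [-179.9, -0.1, 164.3]
force: [-0.3, 0.0, 0.9]
grip_width: 0.0007
grasp_force: 0.0
time_s: 15.55
tool_pos: [0.5234, -0.1206, 0.2717]
tool_rot: [-179.8, -0.0, 164.1]
force: [-1.2, -0.6, 0.6]
grip_width: 0.0005
grasp_force: 0.0
t 15.55 tcp [ 0.5234 -0.1206  0.2717] rot [-1.7979e+02 -2.0000e-02  1.6411e+02] F [-1.2 -0.6  0.6] q [-31.   4.  44.  98.  -2.  79.  87.] grip 0.0005
units of 0.02: [-5.404 -2.071  0.088]
```

```bash
python3 -m jog '[[0,-0.9,-0.34,0,0],[0,-0.9,-0.34,0,0],[0,-0.9,-0.34,0,0],[0,-0.9,-0.35,0,0],[0,-0.9,-0.35,0,0],[0,-0.9,-0.35,0,0],[0,0,0,0.9,0],[0,0,0,0.9,0],[0,0,0,0.9,0],[0,0,0,0.9,0],[0,0,0,0.9,0],[0,0,0,0.9,0]]'
python3 -m jog '[[0,0,0,0,0],[0,0,0,0,0]]'
python3 -c "from h import *; go((.616,-.19,.08))"
```

```text
time_s: 16.55
tool_pos: [0.6139, -0.1867, 0.1631]
tool_rot: [180.0, -0.1, 164.2]
force: [-0.8, 0.8, 0.3]
grip_width: 0.0006
grasp_force: 0.0
time_s: 16.72
tool_pos: [0.6137, -0.1867, 0.1637]
tool_rot: [-180.0, -0.2, 164.3]
force: [-0.8, 0.4, -0.0]
grip_width: 0.0004
grasp_force: 0.0
t 16.72 tcp [ 0.6137 -0.1867  0.1637] rot [-180.     -0.21  164.26] F [-0.8  0.4 -0. ] q [-19.  25.  44.  91. -18.  72. 102.] grip 0.0004
units of 0.02: [-0.17  -0.129  4.186]
```

```bash
python3 -m jog '[[0,-0.15,-0.1,0.8,0],[0,0,0,0.8,0],[0,0,0,0.8,0],[0,0,0,0.8,0],[0,0,0,0.5,0],[0,0,0,0.3,0],[0,0,0,0,0],[0,0,0,0,0],[0,0,0,0,0],[0,0,0,0,0],[0,0,0,0,0],[0,0,0,0,0]]'
python3 -c "from h import *; go((.616,-.19,.08))"
```

```text
time_s: 17.72
tool_pos: [0.6177, -0.1903, 0.0858]
tool_rot: [180.0, 0.1, 164.3]
force: [-0.7, -0.2, 0.2]
grip_width: 0.0004
grasp_force: 0.0
t 17.72 tcp [ 0.6177 -0.1903  0.0858] rot [1.7998e+02 6.0000e-02 1.6426e+02] F [-0.7 -0.2  0.2] q [-17.  29.  42.  95. -21.  64. 105.] grip 0.0004
units of 0.02: [ 0.087 -0.009  0.292]
```

```bash
python3 -m jog '[[0,0,0,0,0],[0,0,0,0,0],[0,0,0,0,0],[0,0,0,0,0],[0,0,0,0,0],[0,0,0,0,0],[0,0,0,0,0],[0,0,0,0,0],[0,0,0,0,0],[0,0,0,0,0],[0,0,0,0,0],[0,0,0,0,0]]'
python3 -m jog '[[0,0,0,0,0],[0,0,0,0,0],[0,0,0,0,0],[0,0,0,0,0],[0,0,0,0,0],[0,0,0,0,0],[0,0,0,0,0],[0,0,0,0,0],[0,0,0,0,0],[0,0,0,0,0],[0,0,0,0,0],[0,0,0,0,0]]'
python3 - <<'E'
from cell import read_camera; import cv2
cv2.imwrite('pics/end.png',cv2.convertScaleAbs(read_camera('side')['color'][:,:,::-1],alpha=1.6))
E
```

```text
time_s: 18.72
tool_pos: [0.6174, -0.1902, 0.0853]
tool_rot: [180.0, 0.0, 164.3]
force: [-0.8, -0.9, -0.3]
grip_width: 0.0002
grasp_force: 0.0
time_s: 19.72
tool_pos: [0.6174, -0.1903, 0.0853]
tool_rot: [180.0, 0.0, 164.3]
force: [-0.0, 0.7, 0.3]
grip_width: 0.0007
grasp_force: 0.0
```

View pics/end.png

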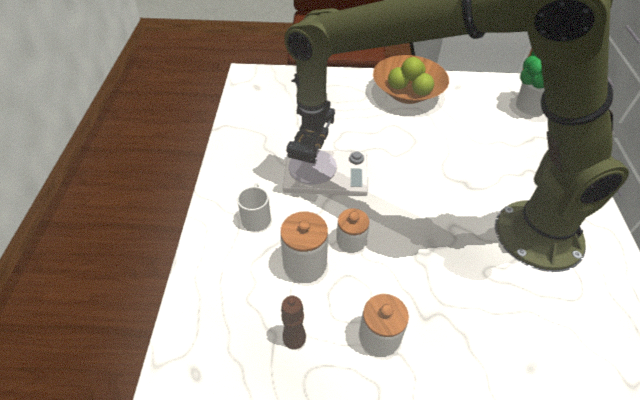

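The tool points at the pan (about (313,167)), the button is up at (356,157), and every object is at its starting pixel. The tips are 32 mm above the pan, so I lower them 5 mm to be properly within two to three centimetres, hold two seconds and hand in.

```bash
python3 -m jog '[[0,0,0,0.1,0],[0,0,0,0.15,0],[0,0,0,0,0],[0,0,0,0,0],[0,0,0,0,0],[0,0,0,0,0],[0,0,0,0,0],[0,0,0,0,0],[0,0,0,0,0],[0,0,0,0,0],[0,0,0,0,0],[0,0,0,0,0]]'
python3 -m jog '[[0,0,0,0,0],[0,0,0,0,0],[0,0,0,0,0],[0,0,0,0,0],[0,0,0,0,0],[0,0,0,0,0],[0,0,0,0,0],[0,0,0,0,0],[0,0,0,0,0],[0,0,0,0,0],[0,0,0,0,0],[0,0,0,0,0]]'
python3 -c "from cell import env; print(env.sign_off())"
```

```text
time_s: 20.77
tool_pos: [0.6174, -0.1902, 0.0803]
tool_rot: [180.0, 0.0, 164.3]
force: [-0.6, 0.1, -0.1]
grip_width: 0.0007
grasp_force: 0.0
time_s: 21.77
tool_pos: [0.6174, -0.1902, 0.0803]
tool_rot: [180.0, 0.0, 164.3]
force: [0.1, 0.5, 0.3]
grip_width: 0.0005
grasp_force: 0.0
the job is handed in; nothing more can be done
None
```

The job is handed in, with no verdict returned: I pressed the scale's button to its stop and let it come up, held over the middle-sized canister's knob for over 2 s, and finished pointing at the pan with the fingertips about 27 mm above it; the last picture showed every object where it started.

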